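# Flip a face-down test cassette onto the reading deck

## Task

A test cassette lies face down on the lower deck of the small two-level grey reading stage. Without pinching or lifting it, push it with the fingertips flat up against the step, tip it up about the end that rests against the step until it stands and falls over face up onto the upper deck, then push it home against the end stop between the side rails. Leave the other things on the bench where they are.

Things in the scene. Friction and masses are not known exactly. Their poses are not given: they have to be found in the camera images.
- stage: Fixed two-level grey stage, 112 mm long (x, x = -60 to 52 mm from its origin), 64 mm wide (y), on a foot plate 90x104x4 mm. Origin on the worktop under it; x points from the lower deck to the end stop, z up. Decks are level: lower top at z = 30 mm, upper top at z = 42 mm. The foot plate ends at x = -38 mm.
- step_foot (a point): Foot of the 12 mm vertical step between the decks, at mid-width on the lower deck's top (stage x = -16, z = 30 mm). The lower deck runs from here 44 mm back to its front edge (x = -60 mm), beyond which there is free space down to the worktop.
- stop_face (a point): Foot of the end stop's face, at mid-width on the upper deck's top (stage x = 44, z = 42 mm), 60 mm beyond the step. The stop rises 11 mm above the deck and is 8 mm thick. Two side rails stand 5 mm above the upper deck, inner faces 26 mm either side of the middle.
- cassette: White flat test cassette to be flipped: rigid box 36 mm wide (its x), 62 long (y), 5 thick (z), 15 to 30 g. Origin at the centre of its underside, z towards its face with the wells. Starts face down (z down), y roughly along the stage's x, its rear end hanging 22 to 26 mm over the lower deck's front edge. At home its rear end overhangs the step by 2 mm.
- lead_end (a point): Centre of the cassette's end face that faces the step at the start, 4 to 8 mm short of it (31 mm from the origin along the cassette's +y, mid-thickness); the cassette tips about this end.
- cassette_b: Bystander: another cassette, same size, face up; origin at the centre of its underside, z up.
- cassette_c: Bystander: another cassette, same size, face up; origin at the centre of its underside, z up.
- timer: Bystander: white count-down timer, 62x78x21 mm; origin at the centre of its underside, z up.
- marker: Bystander: dark marker pen lying flat, 12x136x12 mm, long along its y; origin at the centre of its underside, z up.
- dropper: Bystander: small white bottle with a cap, 25 mm across, 56 mm high; origin at the centre of its underside, z up.
- cup: Bystander: small round cup, 47 mm across, 38 mm high; origin at the centre of its underside, z up.

How it is judged:
On the way, in this order (a step that is already met when the one before it is completed fails the run):
1. the cassette, still flat and face down, has its leading end against the step (angle between cassette's own z axis and vertical above 2.9 rad and x of lead_end in the frame of stage above -0.0185 m and z of lead_end in the frame of stage below 0.038 m), for 0.02 s.
2. the cassette stands up on its leading end at the foot of the step (angle between cassette's own z axis and vertical between 1.2 and 2 rad and x of lead_end in the frame of stage between -0.036 and -0.005 m and z of lead_end in the frame of stage below 0.055 m).
At the end, for the whole second after the job is handed in: The cassette lies face up and flat (within 0.1 rad) on the upper deck, between the side rails and along them within 0.2 rad, its front end within 4 mm of the end stop, at rest (angle between cassette's own z axis and vertical below 0.1 rad and z of cassette in the frame of stage between 0.039 and 0.046 m and x of cassette in the frame of stage between 0.009 and 0.016 m and y of cassette in the frame of stage between -0.012 and 0.012 m and angle between the y axis of cassette and the x axis of stage, either way round below 0.2 rad and linear speed of cassette below 0.02 m/s); the robot touches nothing.
It fails at once if the cassette is lifted off the stage (its origin more than 65 mm above the lower deck) (z of cassette in the frame of stage above 0.095 m).
It fails at once if the cassette leaves the foot of the step while it is being tipped up (leading end more than 25 mm back from the step or 25 mm above the lower deck before it stands upright) (angle between cassette's own z axis and vertical between 1.75 and 2.75 rad and (x of lead_end in the frame of stage below -0.041 m or z of lead_end in the frame of stage above 0.055 m)).
It fails at once if the cassette falls off the stage (z of cassette in the frame of stage below 0.015 m).
It fails at once if a bystander is moved more than 20 mm (distance of any of cassette_b, cassette_c, timer, marker, dropper, cup from where it was at the start of the episode above 0.02 m).
It also fails if it takes over 45 s, if anything falls off the work surface, if the arm or the gripper's body presses on something with over 40 N, if the wrist force passes 120 N, or if a joint passes its speed limit or range.

## Robot

A 7-joint arm with a two-finger parallel gripper is mounted at the origin on a cart in front of the work surface, level with it; the furniture and walls round the work are solid. World frame = base frame: x ahead of the robot, y to its left, z up, the work surface at z = 0. Lengths are in m, angles in rad, forces in N, time in s.
With the tool pointing down it reaches from about 0.4 to 0.85 m from the base axis. Payload 10.4 kg.
Tool frame: the origin (TCP) lies where the fingers leave the gripper's body, on its centre line; the fingertips stand 73 mm ahead of it and the grasp point (between the pads) lies 54 mm ahead of it (bot.finger_overhang is the distance from the TCP to the fingertips, in m); z points along the fingers, y is the direction in which the jaws open and shut (so a half turn about z gives the same grasp; the last joint's range is limited). The gripper opens to 85 mm and grips with 20 to 120 N. Pads are 22 mm wide; open, the fingers measure 114 mm over their backs; the gripper's body (76 mm by 85 mm) begins 54 mm behind the grasp point. The pads swing forward as they close: fully open they stand 13 mm farther back than shut.
Start: joints at [1.311, 0.332, -0.065, 1.46, 0.022, 1.35, -0.088], TCP at [0.147, -0.608, 0.304] pointing down, gripper open.
Joint ranges: [-2.6, 2.6], [-0.5, 2.12], [-1.47, 1.34], [0.16, 2.42], [-1.27, 4.41], [0.06, 2.06], [-2.6, 2.6]. Speed limits (rad/s): [2.22, 2.22, 2.79, 2.79, 3.14, 3.14, 3.14].

## Interface

Orientations are given as a unit quaternion [w, x, y, z].
In Python, from cell import bot gives the robot as it stands.
- The arm moves only by the tool apply_moves, never from a script. Its argument "rows" is a list of rows, each an object of numbers: "wx", "wy", "wz": the turn, a rotation vector about the tool's x, y, z in rad; "dx", "dy", "dz": the shift along the tool's x, y, z in m; "gripper": the finger opening in m, from 0 to 0.0854. In form: [{"wx": .., "wy": .., "wz": .., "dx": .., "dy": .., "dz": .., "gripper": ..}, ...]. A call has 1 to 5 rows; each row is the pose to reach, as a shift and turn from the pose commanded when the call began, along the tool's axes at that moment; what a row does not reach only later rows make up. A row lasts 1/10 s, in which the tool goes at most 50 mm and 8.59 degrees, less where a joint would pass 70% of its speed; a pose out of reach is approached as far as the arm can. A call with a gripper value outside its range is refused whole. The fingers move at their own pace and stop on an object; "force" is the grip in N (left out, the last holds). Time passes only in rows, so rows that repeat a pose let the fingers close. It gives the time, the measured TCP pose, the force and the opening at its end, in the units of the state.
- bot.observe(): the state, without advancing time (a new reading comes with each control period).
- bot.snapshot(name): name is "side" or "top"; returns a dict with "pixels" (480x640x3 uint8, red, green, blue), "camera_matrix" (3x3 intrinsics, pixels), "R" (3x3) and "t" (3): a world point X has camera coordinates R X + t. Camera axes: x right, y down, z forward; pixel columns grow to the right and rows downward; lengths in m; the calibration is good to about 2 mm. A picture is of the moment at which its call begins. There is no depth.
- bot.hand_in(): hands the job in, once; it reports no verdict.
The state is a dict: "clock": time; "joints": joint angles; "dq": joint speeds; "tau": joint torques, N m; "eef_pos": TCP position; "ee_rot": TCP orientation; "contact_force": force on the tool from outside, world axes, zero at the start; "ft_torque": the same for the moment, N m; "gripper_width": finger opening in m.
Only numpy, scipy, OpenCV 4.12 (cv2) and the standard library are available. Lean on these libraries where they do the work, as an engineer would, in place of code of your own. Each camera call takes 0.05 s, during which the arm holds its last target. There are 200 camera calls.

## Working session

There is one attempt and no reset: what is moved stays moved. The work goes in short steps, Python scripts to look and compute and a tool call to move; the robot and the scene stay as the last step left them, time stands still between calls to the robot, and variables do not carry over. Pictures are saved under pics/ and viewed, about 8 in all and at most 12, crops included, and the job is handed in when it is done.

Besides the shell and the picture viewer there is one more tool, called as a command line: name --argument value ..., lists and objects as JSON in quotes. apply_moves: Moves the arm, as the interface text tells. Its arguments: {"type":"object","properties":{"rows":{"type":"array","items":{"type":"object","properties":{"wx":{"type":"number"},"wy":{"type":"number"},"wz":{"type":"number"},"dx":{"type":"number"},"dy":{"type":"number"},"dz":{"type":"number"},"gripper":{"type":"number"}}}},"force":{"type":"number"}},"required":["rows"]}

```bash
mkdir -p pics; ls
python3 - <<'E'
from cell import bot
import cv2,numpy as np
o=bot.observe();print(o)
for n in("side","top"):
    s=bot.snapshot(n);cv2.imwrite(f"pics/{n}0.png",s["pixels"][:,:,::-1])
    print(n,s["camera_matrix"],s["R"],s["t"], -s["R"].T@s["t"])
E
```

```text
pics
{'clock': 0.0, 'joints': array([ 1.31141296,  0.33286907, -0.06468732,  1.46095295,  0.02159922,
        1.34991427, -0.08850033]), 'dq': array([-0.00024647,  0.00143863, -0.00088795, -0.00038839,  0.00154153,
       -0.000789  ,  0.00105983]), 'tau': array([-1.17009829e-03, -6.25440717e+01,  4.84227226e-02, -3.91612315e+01,
        1.61205826e-02,  9.73913498e-03,  9.89691699e-06]), 'eef_pos': array([ 0.14653661, -0.60729   ,  0.30311203]), 'ee_rot': array([-7.13923374e-04,  9.92999110e-01,  1.18119614e-01, -1.21093015e-04]), 'contact_force': array([-0.53721302,  0.4987921 , -0.33894591]), 'ft_torque': array([-0.01556346, -0.02653241,  0.03204361]), 'gripper_width': 0.085650917199811}
side [[493.61803911   0.         321.10050444]
 [  0.         493.61803911 236.98411708]
 [  0.           0.           1.        ]] [[-0.96240448 -0.27147237  0.008965  ]
 [-0.12824425  0.42505194 -0.89603809]
 [ 0.23943899 -0.86350078 -0.44388666]] [0.63589151 0.05266027 0.87405965] [0.40945425 0.90499482 0.42946826]
top [[583.1176728    0.         314.06104181]
 [  0.         583.1176728  250.50815517]
 [  0.           0.           1.        ]] [[-0.01548693 -0.99986081  0.00620661]
 [-0.9914773   0.01455343 -0.12946414]
 [ 0.1293558  -0.00815871 -0.99156468]] [0.18626609 0.61536731 1.09014421] [0.47199094 0.18617864 1.15946042]
```

View pics/side0.png

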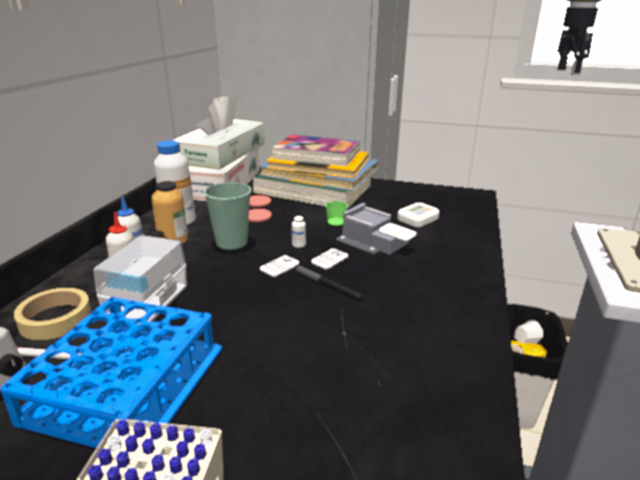

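View pics/top0.png

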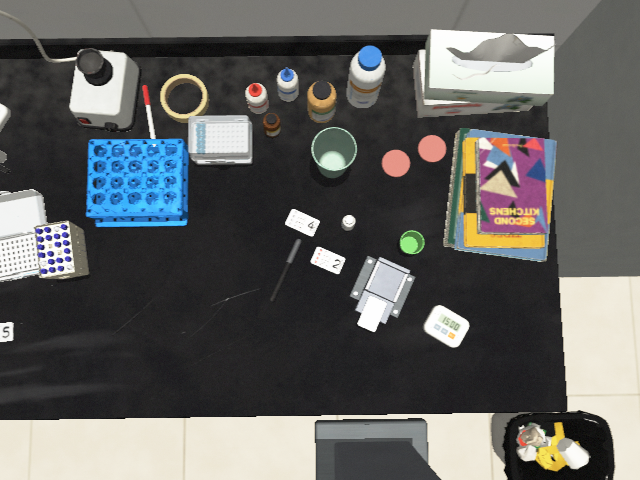

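Top view: the stage is at about (383,285), with the white cassette at (371,312) overhanging its front toward the robot. The timer is at (447,326), the marker at (286,270) and cassette b at (327,260). The side view shows the same layout, stage at (375,230).

```bash
cat > h.py <<'E'
import cv2,numpy as np
from cell import bot
def ray(s,uv,z):
    K,R,t=s["camera_matrix"],np.array(s["R"]),np.array(s["t"])
    d=R.T@np.linalg.inv(K)@np.array([uv[0],uv[1],1.]);c=-R.T@t
    return c+d*(z-c[2])/d[2]
def proj(s,X):
    p=s["camera_matrix"]@(np.array(s["R"])@np.array(X)+np.array(s["t"]));return p[:2]/p[2]
def crop(s,x0,y0,w,h,k,fn):
    cv2.imwrite(fn,cv2.resize(s["pixels"][y0:y0+h,x0:x0+w,::-1],None,fx=k,fy=k,interpolation=cv2.INTER_CUBIC))
E
python3 - <<'E'
from h import *
s=bot.snapshot("top");im=s["pixels"].astype(int)
crop(s,335,245,100,100,6,"pics/c1.png")
mn=im.min(2)
sub=np.zeros((480,640),np.uint8);sub[280:340,350:395]=(mn[280:340,350:395]>225)*255
for c in cv2.findContours(sub,0,1)[0]:
    if cv2.contourArea(c)>80:
        r=cv2.minAreaRect(c);b=cv2.boxPoints(r);print("cass",r);print([ray(s,p,.035)[:2].round(4) for p in b], ray(s,r[0],.035))
E
```

```text
cass ((371.637939453125, 313.3448181152344), (19.827274322509766, 31.907468795776367), 23.198591232299805)
[array([0.4755, 0.0984]), array([0.5311, 0.0728]), array([0.5156, 0.0381]), array([0.4601, 0.0639])] [0.49547283 0.06833224 0.035     ]
```

View pics/c1.png

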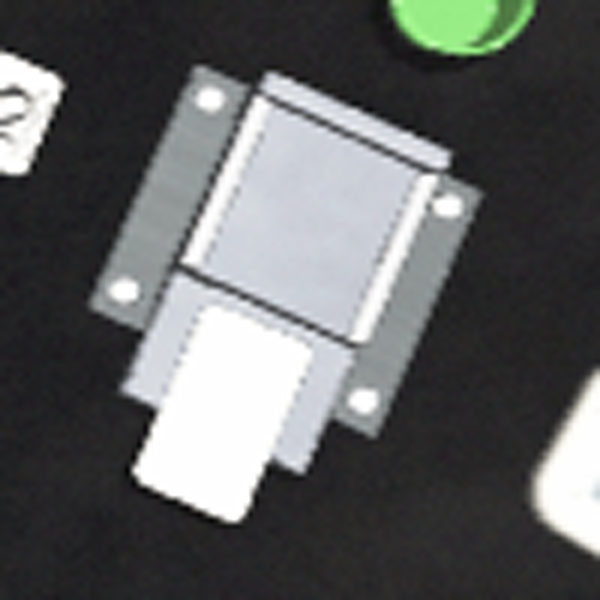

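Crop: the step edge runs (180,267)–(360,345), the lower deck's front corners are (124,390) and (303,472), and the foot plate corners are (198,66), (482,190), (92,305) and (378,437). The cassette sits roughly centred, a few mm short of the step. I'll fit the stage frame from these.

Run:
```python
from h import *
s=bot.snapshot("top")
P=[((180,267),-16,32,42),((360,345),-16,-32,42),((124,390),-60,32,30),((303,472),-60,-32,30),((198,66),52,52,4),((482,190),52,-52,4),((92,305),-38,52,4),((378,437),-38,-52,4),((268,72),52,32,53),((450,155),52,-32,53)]
W=np.array([ray(s,((u+.5)/6-.5+335,(v+.5)/6-.5+245),z/1e3)[:2] for (u,v),x,y,z in P]);S=np.array([[x,y] for _,x,y,z in P])/1e3
wc,sc=W.mean(0),S.mean(0);A=(S-sc).T@(W-wc);th=np.arctan2(A[0,1]-A[1,0],A[0,0]+A[1,1])
R=np.array([[np.cos(th),-np.sin(th)],[np.sin(th),np.cos(th)]]);o=wc-R@sc
print("yaw",th,"origin",o,"res mm\n",((W-(S@R.T+o))*1e3).round(1))
C=np.array([[.4755,.0984],[.5311,.0728],[.5156,.0381],[.4601,.0639]]);print("cass in stage",((C-o)@R*1e3).round(1))
np.savez("stage.npz",th=th,o=o)
```

```text
yaw -0.43996822631470983 origin [0.54321208 0.04552194] res mm
 [[-0.6  0. ]
 [ 1.   1.2]
 [ 0.7 -0.8]
 [ 0.9  0.3]
 [-1.5 -0.5]
 [ 0.   0.6]
 [ 1.1 -1.7]
 [ 0.7 -0.5]
 [-1.1  0.3]
 [-1.3  1.1]]
cass in stage [[-83.8  19. ]
 [-22.6  19.5]
 [-21.8 -18.5]
 [-83.  -18.8]]
```

```bash
cat >> h.py <<'E'
from scipy.spatial.transform import Rotation as Ro
f=np.load("stage.npz");th=float(f["th"]);o=f["o"]
XS=np.array([np.cos(th),np.sin(th),0]);YS=np.array([-np.sin(th),np.cos(th),0]);O=np.array([*o,0])
R0=np.c_[XS,-YS,[0,0,-1]]
def state():
    b=bot.observe();q=b["ee_rot"];R=Ro.from_quat([q[1],q[2],q[3],q[0]]).as_matrix();return b,np.array(b["eef_pos"]),R
def show():
    b,p,R=state();L=bot.finger_overhang;t=p+L*R[:,2]-O
    print("t",round(b["clock"],2),"tip stage mm",(np.array([t@XS,t@YS,t[2]])*1e3).round(1),"rotvec vs stage-down",Ro.from_matrix(R0.T@R).as_rotvec().round(3),"F stage",np.round([b["contact_force"]@XS,b["contact_force"]@YS,b["contact_force"][2]],2),"j",np.round(b["joints"],2),"w",b["gripper_width"])
def row(tip,phi):  # tip in stage mm
    b,p,R=state();Rt=R0@Ro.from_rotvec([0,phi,0]).as_matrix();L=bot.finger_overhang
    P=O+XS*tip[0]/1e3+YS*tip[1]/1e3+np.array([0,0,tip[2]/1e3])-L*Rt[:,2]
    d=R.T@(P-p);w=Ro.from_matrix(R.T@Rt).as_rotvec()
    print(tip,phi,"d",d.round(4),"w",w.round(4),"tcp",P.round(3))
E
python3 - <<'E'
from h import *
print(bot.finger_overhang);show();row([-110,0,120],0);row([-110,-300,200],0)
E
```

```text
0.0726
t 0.2 tip stage mm [ -80.8 -759.6  230.8] rotvec vs stage-down [ 0.001 -0.    -0.677] F stage [ 0.13  0.03 -0.16] j [ 1.31  0.33 -0.06  1.46  0.02  1.35 -0.09] w 0.08516726765202927
[-110, 0, 120] 0 d [ 0.453  -0.6105  0.1113] w [-8.000e-04  4.000e-04  6.768e-01] tcp [0.444 0.092 0.193]
[-110, -300, 200] 0 d [ 0.2651 -0.3766  0.0311] w [-8.000e-04  4.000e-04  6.768e-01] tcp [ 0.316 -0.179  0.273]
```

apply_moves --rows '[{"dx": 0.366,"dy": -0.228,"dz": 0,"wz": 0.677,"gripper": 0},{"dx": 0.366,"dy": -0.228,"dz": 0,"wz": 0.677,"gripper": 0},{"dx": 0.366,"dy": -0.228,"dz": 0,"wz": 0.677,"gripper": 0},{"dx": 0.366,"dy": -0.228,"dz": 0,"wz": 0.677,"gripper": 0},{"dx": 0.366,"dy": -0.228,"dz": 0,"wz": 0.677,"gripper": 0}]'

```text
schema error: expected keys wx, wy, wz, dx, dy, dz, gripper
```

Run:
```python
from h import *
show();row([-120,0,120],0)
```

```text
t 0.2 tip stage mm [ -80.8 -759.6  230.8] rotvec vs stage-down [ 0.001 -0.    -0.677] F stage [ 0.13  0.03 -0.16] j [ 1.31  0.33 -0.06  1.46  0.02  1.35 -0.09] w 0.08516726765202927
[-120, 0, 120] 0 d [ 0.4452 -0.6167  0.1113] w [-8.000e-04  4.000e-04  6.768e-01] tcp [0.435 0.097 0.193]
```

apply_moves --rows '[{"wx": 0,"wy": 0,"dx": 0.366,"dy": -0.228,"dz": 0,"wz": 0.677,"gripper": 0},{"wx": 0,"wy": 0,"dx": 0.366,"dy": -0.228,"dz": 0,"wz": 0.677,"gripper": 0},{"wx": 0,"wy": 0,"dx": 0.366,"dy": -0.228,"dz": 0,"wz": 0.677,"gripper": 0},{"wx": 0,"wy": 0,"dx": 0.366,"dy": -0.228,"dz": 0,"wz": 0.677,"gripper": 0},{"wx": 0,"wy": 0,"dx": 0.366,"dy": -0.228,"dz": 0,"wz": 0.677,"gripper": 0}]'

```text
clock: 0.7
eef_pos: [0.3158, -0.4353, 0.304]
ee_rot: [0.0, 0.975, -0.221, -0.0]
contact_force: [1.4, -0.8, -0.6]
gripper_width: 0.0122
```

Run:
```python
from h import *
show();row([-120,0,120],0);row([-120,0,120],0.8)
```

```text
t 0.7 tip stage mm [  -1.  -531.9  231.4] rotvec vs stage-down [-0.     0.     0.007] F stage [ 1.63 -0.17 -0.61] j [ 0.99  0.15 -0.15  1.69  0.02  1.31 -1.18] w 0.012237901174407925
[-120, 0, 120] 0 d [-0.1225 -0.5312  0.1111] w [ 0.0004 -0.     -0.0066] tcp [0.435 0.097 0.193]
[-120, 0, 120] 0.8 d [-0.1746 -0.5308  0.1332] w [ 0.0031  0.8    -0.0061] tcp [0.388 0.119 0.171]
```

apply_moves --rows '[{"wx": 0,"wy": 0,"dx": -0.12,"dy": -0.531,"dz": 0.05,"wz": 0,"gripper": 0},{"wx": 0,"wy": 0,"dx": -0.12,"dy": -0.531,"dz": 0.05,"wz": 0,"gripper": 0},{"wx": 0,"wy": 0,"dx": -0.12,"dy": -0.531,"dz": 0.05,"wz": 0,"gripper": 0},{"wx": 0,"wy": 0,"dx": -0.12,"dy": -0.531,"dz": 0.05,"wz": 0,"gripper": 0},{"wx": 0,"wy": 0,"dx": -0.12,"dy": -0.531,"dz": 0.05,"wz": 0,"gripper": 0}]'

```text
clock: 1.2
eef_pos: [0.3689, -0.1915, 0.2809]
ee_rot: [0.0, 0.976, -0.218, 0.0]
contact_force: [1.5, -0.3, 0.4]
gripper_width: -0.0004
```

Run:
```python
from h import *
show();row([-120,0,120],0)
```

```text
t 1.2 tip stage mm [ -56.7 -288.7  208.3] rotvec vs stage-down [-0.001  0.     0.   ] F stage [1.45 0.37 0.42] j [ 0.78 -0.1  -0.38  1.99 -0.04  1.25 -1.6 ] w -0.0004246564787964675
[-120, 0, 120] 0 d [-0.0634 -0.2887  0.0882] w [ 0.0005 -0.0005 -0.0003] tcp [0.435 0.097 0.193]
```

apply_moves --rows '[{"wx": 0,"wy": 0,"dx": -0.063,"dy": -0.289,"dz": 0.03,"wz": -1.571,"gripper": 0},{"wx": 0,"wy": 0,"dx": -0.063,"dy": -0.289,"dz": 0.03,"wz": -1.571,"gripper": 0},{"wx": 0,"wy": 0,"dx": -0.063,"dy": -0.289,"dz": 0.03,"wz": -1.571,"gripper": 0},{"wx": 0,"wy": 0,"dx": -0.063,"dy": -0.289,"dz": 0.03,"wz": -1.571,"gripper": 0},{"wx": 0,"wy": 0,"dx": -0.063,"dy": -0.289,"dz": 0.03,"wz": -1.571,"gripper": 0}]'

```text
clock: 1.7
eef_pos: [0.4245, 0.0508, 0.2559]
ee_rot: [0.0, 0.988, 0.157, 0.0]
contact_force: [0.5, -0.8, -0.3]
gripper_width: -0.0002
```

```bash
sed -i 's/^R0=.*/R0=np.c_[YS,XS,[0,0,-1]]/; s/from_rotvec(\[0,phi,0\])/from_rotvec([-phi,0,0])/' h.py
python3 - <<'E'
from h import *
show();row([-120,0,90],0);row([-120,0,90],0.8)
E
```

```text
t 1.7 tip stage mm [-109.6  -45.7  183.3] rotvec vs stage-down [-0.001  0.     0.815] F stage [ 0.77 -0.49 -0.27] j [ 0.49 -0.05 -0.68  1.98 -0.03  1.19 -1.44] w -0.00018801951005007058
[-120, 0, 90] 0 d [ 0.0238 -0.0405  0.0933] w [ 1.200e-03 -3.000e-04 -8.151e-01] tcp [0.435 0.097 0.163]
[-120, 0, 90] 0.8 d [-0.0142 -0.0762  0.1153] w [-0.7531  0.3253 -0.7703] tcp [0.388 0.119 0.141]
```

apply_moves --rows '[{"wx": 0,"wy": 0,"dx": 0.024,"dy": -0.04,"dz": 0.093,"wz": -0.815,"gripper": 0},{"wx": 0,"wy": 0,"dx": 0.024,"dy": -0.04,"dz": 0.093,"wz": -0.815,"gripper": 0},{"wx": 0,"wy": 0,"dx": 0.024,"dy": -0.04,"dz": 0.093,"wz": -0.815,"gripper": 0},{"wx": 0,"wy": 0,"dx": 0.024,"dy": -0.04,"dz": 0.093,"wz": -0.815,"gripper": 0},{"wx": 0,"wy": 0,"dx": 0.024,"dy": -0.04,"dz": 0.093,"wz": -0.815,"gripper": 0}]'

```text
clock: 2.2
eef_pos: [0.4349, 0.0946, 0.1623]
ee_rot: [-0.0, 0.861, 0.508, -0.0]
contact_force: [-0.1, 0.1, 0.3]
gripper_width: -0.0003
```

Run:
```python
from h import *
show();row([-110,0,16],0)
```

```text
t 2.2 tip stage mm [-119.    -1.7   89.7] rotvec vs stage-down [ 0.001 -0.     0.064] F stage [-0.18  0.08  0.28] j [ 0.44  0.15 -0.79  2.05  0.12  1.   -0.92] w -0.0002680192896035285
[-110, 0, 16] 0 d [0.0023 0.0088 0.0737] w [-0.0013  0.0003 -0.064 ] tcp [0.444 0.092 0.089]
```

apply_moves --rows '[{"wx": 0,"wy": 0,"dx": 0.002,"dy": 0.004,"dz": 0.074,"wz": -0.064,"gripper": 0},{"wx": 0,"wy": 0,"dx": 0.002,"dy": 0.004,"dz": 0.074,"wz": -0.064,"gripper": 0},{"wx": 0,"wy": 0,"dx": 0.002,"dy": 0.004,"dz": 0.074,"wz": -0.064,"gripper": 0}]'

```text
clock: 2.5
eef_pos: [0.4378, 0.0937, 0.0862]
ee_rot: [-0.002, 0.846, 0.533, -0.002]
contact_force: [-0.3, -0.2, 0.2]
gripper_width: -0.0003
```

Run:
```python
from h import *
show()
s=bot.snapshot("side");crop(s,300,130,160,140,5,"pics/s1.png")
for n in[(-110,0,16),(-83,0,35),(-95,0,30)]: print(n,proj(s,O+XS*n[0]/1e3+[0,0,n[2]/1e3]))
```

```text
t 2.5 tip stage mm [-116.3   -1.5   13.6] rotvec vs stage-down [ 0.005 -0.002  0.007] F stage [-0.15 -0.3   0.17] j [ 0.38  0.3  -0.75  2.09  0.27  0.85 -0.98] w -0.00027044183572320983
(-110, 0, 16) [422.73311569 248.41318459]
(-83, 0, 35) [410.82500719 234.59525665]
(-95, 0, 30) [416.27254898 239.01464481]
```

View pics/s1.png

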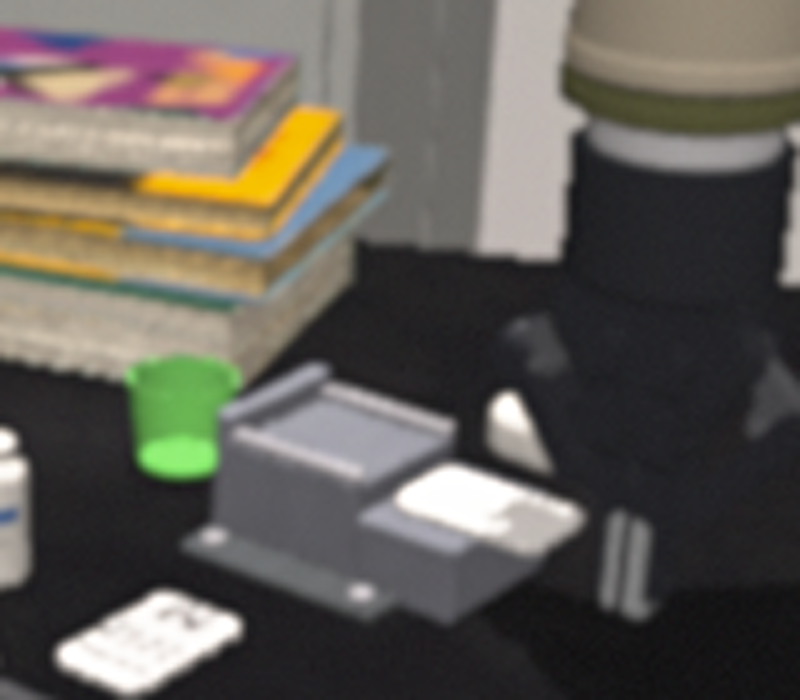

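The side crop shows the closed fingers at (625,565), clear of the cassette's rear end at (585,515). Next, advance and creep into contact.

apply_moves --rows '[{"wx": 0,"wy": 0,"dx": 0.001,"dy": 0.014,"dz": -0.003,"wz": -0.007,"gripper": 0},{"wx": 0,"wy": 0,"dx": 0.001,"dy": 0.018,"dz": -0.003,"wz": -0.007,"gripper": 0},{"wx": 0,"wy": 0,"dx": 0.001,"dy": 0.02,"dz": -0.003,"wz": -0.007,"gripper": 0},{"wx": 0,"wy": 0,"dx": 0.001,"dy": 0.022,"dz": -0.003,"wz": -0.007,"gripper": 0}]'

```text
clock: 2.95
eef_pos: [0.4598, 0.0861, 0.0925]
ee_rot: [-0.0, 0.844, 0.536, -0.0]
contact_force: [-8.2, 5.2, 7.4]
gripper_width: -0.0002
```

```bash
cat >> h.py <<'E'
def cass(s,lo=215):
    sub=np.zeros((480,640),np.uint8);sub[280:340,345:398]=(s["pixels"][280:340,345:398].min(2)>lo)*255
    c=max(cv2.findContours(sub,0,1)[0],key=cv2.contourArea);r=cv2.minAreaRect(c)
    w=np.array([ray(s,p,.035) for p in cv2.boxPoints(r)])-O
    print("cass area",cv2.contourArea(c),"stage",(np.c_[w@XS,w@YS]*1e3).round(1).tolist())
E
python3 - <<'E'
from h import *
show();cass(bot.snapshot("top"))
E
```

```text
t 2.95 tip stage mm [-92.7   1.2  19.9] rotvec vs stage-down [ 0.001  0.    -0.   ] F stage [-9.64  1.23  7.37] j [ 0.39  0.33 -0.74  2.04  0.29  0.87 -0.95] w -0.0002014250122867788
cass area 383.0 stage [[-93.1, -3.8], [-35.3, -42.9], [-52.3, -67.8], [-109.8, -28.6]]
```

Run:
```python
from h import *
show()
s=bot.snapshot("side");a=cv2.resize(s["pixels"][190:270,340:440,::-1],None,fx=6,fy=6,interpolation=cv2.INTER_CUBIC)
s=bot.snapshot("top");b=cv2.resize(s["pixels"][250:350,320:420,::-1],None,fx=4.8,fy=4.8,interpolation=cv2.INTER_CUBIC)
b=b[:,:200*1] if 0 else b
a=cv2.resize(a,(400,320));b=cv2.resize(b,(400,400));c=np.zeros((400,800,3),np.uint8);c[:320,:400]=np.clip(a*1.6,0,255);c[:,400:]=np.clip(b*1.6,0,255);cv2.imwrite("pics/m1.png",c)
```

```text
t 3.0 tip stage mm [-93.    1.2  19.7] rotvec vs stage-down [ 0.001  0.    -0.   ] F stage [-5.47  1.48  3.02] j [ 0.39  0.33 -0.74  2.04  0.29  0.87 -0.95] w 0.0001484761349336271
```

View pics/m1.png

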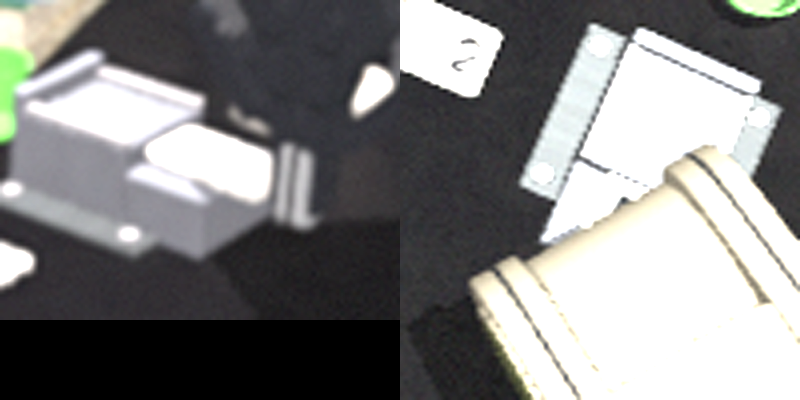

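Left (side): fingers flush on the cassette's rear end at (285,190), with the cassette flat and its front at the step (145,150). The steady 5 N confirms it is blocked by the step. Now back off and tilt the tool.

Run:
```python
from h import *
row([-115,0,35],.7);row([-115,0,35],0)
```

```text
[-115, 0, 35] 0.7 d [-0.0011 -0.0689  0.0018] w [-7.005e-01 -3.000e-04  5.000e-04] tcp [0.397 0.114 0.091]
[-115, 0, 35] 0 d [-0.0011 -0.0221 -0.0153] w [-0.0005 -0.0001  0.0006] tcp [0.439 0.095 0.108]
```

apply_moves --rows '[{"wx": 0,"wy": 0,"dx": -0.001,"dy": -0.022,"dz": 0,"wz": 0,"gripper": 0},{"wx": -0.15,"wy": 0,"dx": -0.001,"dy": -0.045,"dz": -0.015,"wz": 0,"gripper": 0},{"wx": -0.3,"wy": 0,"dx": -0.001,"dy": -0.054,"dz": -0.01,"wz": 0,"gripper": 0},{"wx": -0.45,"wy": 0,"dx": -0.001,"dy": -0.06,"dz": -0.005,"wz": 0,"gripper": 0},{"wx": -0.6,"wy": 0,"dx": -0.001,"dy": -0.069,"dz": 0,"wz": 0,"gripper": 0}]'

```text
clock: 3.6
eef_pos: [0.4006, 0.1101, 0.0944]
ee_rot: [0.205, 0.821, 0.519, 0.122]
contact_force: [-0.5, -1.4, 0.8]
gripper_width: -0.0
```

Run:
```python
from h import *
show();row([-110,0,16],.7);cass(bot.snapshot("top"))
```

```text
t 3.6 tip stage mm [-122.9   -3.3   30.1] rotvec vs stage-down [-0.482 -0.013  0.003] F stage [ 0.12 -1.47  0.81] j [ 0.14  0.08 -0.79  2.37  0.85  0.67 -1.76] w -1.1500337621397834e-05
[-110, 0, 16] 0.7 d [ 0.0026 -0.0108  0.0202] w [-0.2181  0.0136  0.0013] tcp [0.401 0.112 0.072]
cass area 587.5 stage [[-77.8, 19.2], [-16.5, 18.4], [-16.7, -20.2], [-77.9, -19.2]]
```

Run:
```python
from h import *
row([-97,0,15],.65)
```

```text
[-97, 0, 15] 0.65 d [0.0031 0.0056 0.026 ] w [-0.1637  0.0145 -0.0026] tcp [0.416 0.106 0.073]
```

apply_moves --rows '[{"wx": -0.12,"wy": 0.0145,"dx": 0.003,"dy": 0.005,"dz": 0.018,"wz": -0.003,"gripper": 0},{"wx": -0.165,"wy": 0.0145,"dx": 0.003,"dy": 0.0055,"dz": 0.025,"wz": -0.003,"gripper": 0},{"wx": -0.165,"wy": 0.0145,"dx": 0.003,"dy": 0.0055,"dz": 0.025,"wz": -0.003,"gripper": 0},{"wx": -0.165,"wy": 0.0145,"dx": 0.003,"dy": 0.0055,"dz": 0.025,"wz": -0.003,"gripper": 0}]'

```text
clock: 4.05
eef_pos: [0.4155, 0.105, 0.0733]
ee_rot: [0.265, 0.801, 0.511, 0.165]
contact_force: [-0.3, -0.2, -0.2]
gripper_width: 0.0001
```

Run:
```python
from h import *
show();row([-85,0,14],.65);row([-83,0,20],.65);row([-82,0,34],.65)
s=bot.snapshot("side");crop(s,360,190,110,80,7,"pics/s2.png")
```

```text
t 4.05 tip stage mm [-97.7  -0.8  14.8] rotvec vs stage-down [-0.636 -0.005 -0.005] F stage [-0.18 -0.3  -0.22] j [ 0.06  0.19 -0.78  2.42  1.27  0.74 -2.18] w 5.264927516076032e-05
[-85, 0, 14] 0.65 d [0.0005 0.0087 0.0083] w [-0.0142  0.0033  0.0062] tcp [0.427 0.1   0.072]
[-83, 0, 20] 0.65 d [0.0005 0.0139 0.0046] w [-0.0142  0.0033  0.0062] tcp [0.428 0.1   0.078]
[-82, 0, 34] 0.65 d [ 0.0004  0.023  -0.0061] w [-0.0142  0.0033  0.0062] tcp [0.429 0.099 0.092]
```

View pics/s2.png

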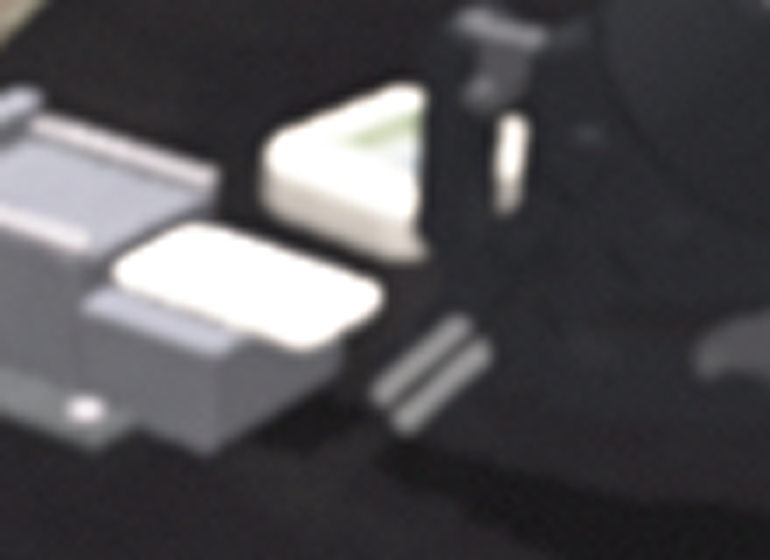

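Side crop: tilted fingertips (pads at (430,375)) are just behind and below the cassette's rear end at (380,300). Computing the arc path.

```bash
cat > path.py <<'E'
from h import *
def path(phi,ths,s=9.,y=0):
    b,p,R=state();t=p+bot.finger_overhang*R[:,2]-O;t=np.array([t@XS,t[2]])*1e3
    u=np.array([np.cos(phi),np.sin(phi)]);v=np.array([np.sin(phi),-np.cos(phi)])
    for th in ths:
        piv=np.array([-16-5*np.sin(th),30]);e=np.array([-np.cos(th),np.sin(th)])
        c=piv+62*e+s*v if th<np.pi/2-phi else piv+(62-s)*e
        tip=c-14.5*u;d=tip-t;print(round(th,2),"corner",c.round(1),"tip",tip.round(1),"dy",(d@u).round(1),"dz",(d@v).round(1))
E
python3 - <<'E'
from path import *
path(.636,np.arange(0,1.7,.12))
E
```

```text
0.0 corner [-72.7  22.8] tip [-84.3  14.1] dy 9.9 dz 8.7
0.12 corner [-72.8  30.2] tip [-84.5  21.6] dy 14.2 dz 2.6
0.24 corner [-72.1  37.5] tip [-83.7  28.9] dy 19.2 dz -2.9
0.36 corner [-70.4  44.6] tip [-82.1  36. ] dy 24.7 dz -7.6
0.48 corner [-68.   51.4] tip [-79.6  42.8] dy 30.7 dz -11.6
0.6 corner [-64.6  57.8] tip [-76.3  49.2] dy 37.2 dz -14.8
0.72 corner [-60.6  63.6] tip [-72.2  55. ] dy 43.9 dz -17.1
0.84 corner [-55.8  68.9] tip [-67.4  60.3] dy 50.9 dz -18.5
0.96 corner [-50.5  73.4] tip [-62.2  64.8] dy 57.8 dz -18.9
1.08 corner [-45.4  76.7] tip [-57.1  68.1] dy 63.9 dz -18.6
1.2 corner [-39.9  79.4] tip [-51.5  70.8] dy 69.9 dz -17.4
1.32 corner [-34.   81.3] tip [-45.7  72.7] dy 75.8 dz -15.5
1.44 corner [-27.9  82.5] tip [-39.5  73.9] dy 81.5 dz -12.8
1.56 corner [-21.6  83. ] tip [-33.2  74.4] dy 86.8 dz -9.5
1.68 corner [-15.2  82.7] tip [-26.9  74.1] dy 91.7 dz -5.4
```

apply_moves --rows '[{"wx": 0,"wy": 0,"dx": 0,"dy": 0.007,"dz": 0.0087,"wz": 0,"gripper": 0},{"wx": 0,"wy": 0,"dx": 0,"dy": 0.0099,"dz": 0.0085,"wz": 0,"gripper": 0},{"wx": 0,"wy": 0,"dx": 0,"dy": 0.0142,"dz": 0.0026,"wz": 0,"gripper": 0},{"wx": 0,"wy": 0,"dx": 0,"dy": 0.0192,"dz": -0.0029,"wz": 0,"gripper": 0},{"wx": 0,"wy": 0,"dx": 0,"dy": 0.0247,"dz": -0.0076,"wz": 0,"gripper": 0}]'

```text
clock: 4.6
eef_pos: [0.4303, 0.0984, 0.095]
ee_rot: [0.266, 0.801, 0.51, 0.167]
contact_force: [-0.3, -0.6, -0.2]
gripper_width: 0.0001
```

Run:
```python
from path import *
show();path(.636,np.arange(.36,1.7,.12))
s=bot.snapshot("side");crop(s,360,180,110,80,7,"pics/s3.png")
```

```text
t 4.6 tip stage mm [-81.3  -0.4  36.7] rotvec vs stage-down [-0.64  -0.003 -0.003] F stage [-0.01 -0.67 -0.25] j [ 0.1   0.14 -0.77  2.39  1.2   0.72 -2.06] w 0.00011394296377332292
0.36 corner [-70.4  44.6] tip [-82.1  36. ] dy -1.1 dz 0.1
0.48 corner [-68.   51.4] tip [-79.6  42.8] dy 5.0 dz -3.8
0.6 corner [-64.6  57.8] tip [-76.3  49.2] dy 11.4 dz -7.0
0.72 corner [-60.6  63.6] tip [-72.2  55. ] dy 18.2 dz -9.3
0.84 corner [-55.8  68.9] tip [-67.4  60.3] dy 25.2 dz -10.7
0.96 corner [-50.5  73.4] tip [-62.2  64.8] dy 32.1 dz -11.2
1.08 corner [-45.4  76.7] tip [-57.1  68.1] dy 38.2 dz -10.8
1.2 corner [-39.9  79.4] tip [-51.5  70.8] dy 44.2 dz -9.7
1.32 corner [-34.   81.3] tip [-45.7  72.7] dy 50.1 dz -7.8
1.44 corner [-27.9  82.5] tip [-39.5  73.9] dy 55.7 dz -5.1
1.56 corner [-21.6  83. ] tip [-33.2  74.4] dy 61.1 dz -1.7
1.68 corner [-15.2  82.7] tip [-26.9  74.1] dy 66.0 dz 2.3
```

View pics/s3.png

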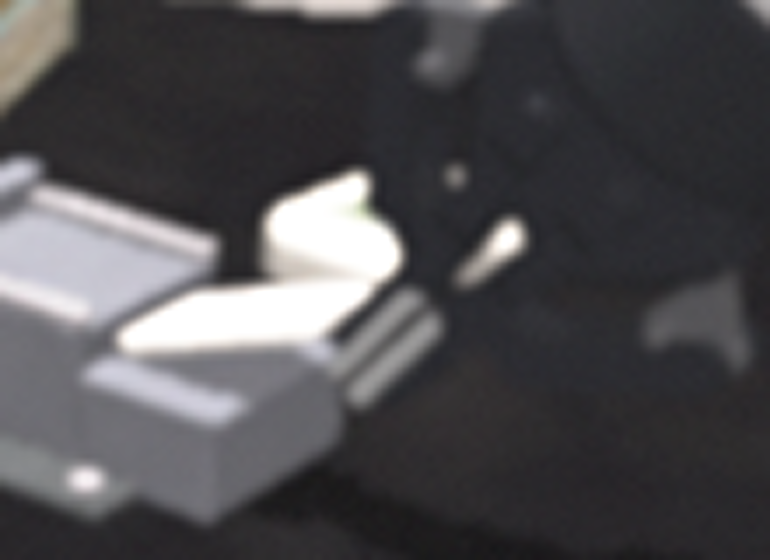

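The cassette is tipping: its lead end stays at the step foot (120,345) and its rear is raised on the finger at (375,290). Carrying on along the arc.

apply_moves --rows '[{"wx": 0,"wy": 0,"dx": 0,"dy": 0.005,"dz": -0.0038,"wz": 0,"gripper": 0},{"wx": 0,"wy": 0,"dx": 0,"dy": 0.0114,"dz": -0.007,"wz": 0,"gripper": 0},{"wx": 0,"wy": 0,"dx": 0,"dy": 0.0182,"dz": -0.0093,"wz": 0,"gripper": 0},{"wx": 0,"wy": 0,"dx": 0,"dy": 0.0252,"dz": -0.0107,"wz": 0,"gripper": 0},{"wx": 0,"wy": 0,"dx": 0,"dy": 0.0321,"dz": -0.0112,"wz": 0,"gripper": 0}]'

```text
clock: 5.15
eef_pos: [0.4478, 0.0904, 0.1231]
ee_rot: [0.266, 0.801, 0.51, 0.168]
contact_force: [-0.6, 0.8, 0.2]
gripper_width: -0.0
```

Run:
```python
from path import *
show();path(.636,np.arange(.96,1.9,.1))
s=bot.snapshot("side");crop(s,350,170,110,80,7,"pics/s4.png")
```

```text
t 5.15 tip stage mm [-62.1  -0.1  64.9] rotvec vs stage-down [-0.64  -0.003 -0.003] F stage [-0.83  0.44  0.19] j [ 0.15  0.08 -0.76  2.35  1.09  0.69 -1.9 ] w -3.980469539783156e-05
0.96 corner [-50.5  73.4] tip [-62.2  64.8] dy -0.1 dz -0.0
1.06 corner [-46.3  76.2] tip [-57.9  67.6] dy 5.0 dz 0.2
1.16 corner [-41.7  78.6] tip [-53.4  70. ] dy 10.0 dz 1.0
1.26 corner [-37.   80.5] tip [-48.6  71.8] dy 15.0 dz 2.4
1.36 corner [-32.   81.8] tip [-43.6  73.2] dy 19.8 dz 4.2
1.46 corner [-26.8  82.7] tip [-38.5  74.1] dy 24.4 dz 6.6
1.56 corner [-21.6  83. ] tip [-33.2  74.4] dy 28.9 dz 9.5
1.66 corner [-16.3  82.8] tip [-27.9  74.2] dy 33.0 dz 12.8
1.76 corner [-10.9  82.1] tip [-22.6  73.4] dy 36.9 dz 16.5
1.86 corner [-5.7 80.8] tip [-17.3  72.2] dy 40.3 dz 20.7
```

View pics/s4.png

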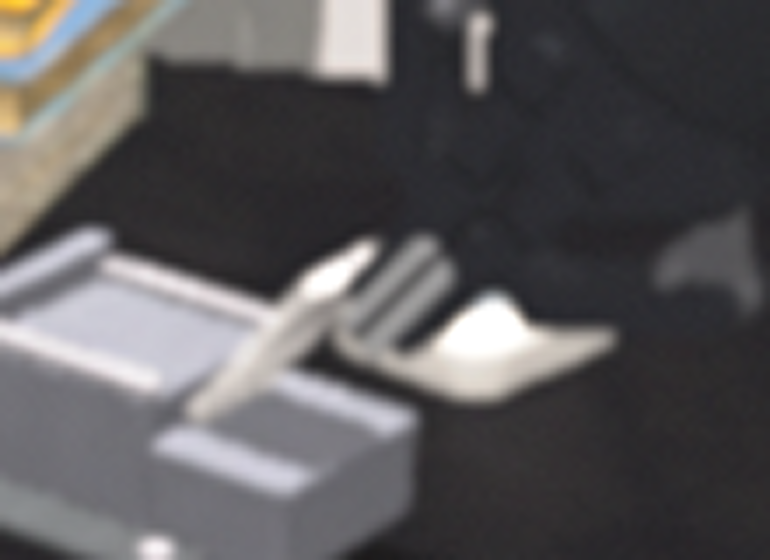

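The cassette is at about 50–55°, edge-on, with its lead end at the step (190,410). Continuing gently.

apply_moves --rows '[{"wx": 0,"wy": 0,"dx": 0,"dy": 0.005,"dz": 0.0002,"wz": 0,"gripper": 0},{"wx": 0,"wy": 0,"dx": 0,"dy": 0.01,"dz": 0.001,"wz": 0,"gripper": 0},{"wx": 0,"wy": 0,"dx": 0,"dy": 0.015,"dz": 0.0024,"wz": 0,"gripper": 0},{"wx": 0,"wy": 0,"dx": 0,"dy": 0.0198,"dz": 0.0042,"wz": 0,"gripper": 0},{"wx": 0,"wy": 0,"dx": 0,"dy": 0.0244,"dz": 0.0066,"wz": 0,"gripper": 0}]'

```text
clock: 5.7
eef_pos: [0.4691, 0.0808, 0.132]
ee_rot: [0.266, 0.8, 0.51, 0.168]
contact_force: [0.6, 0.0, -0.5]
gripper_width: 0.0001
```

Run:
```python
from path import *
show();path(.636,np.arange(1.46,2.1,.08))
```

```text
t 5.7 tip stage mm [-38.7   0.2  73.7] rotvec vs stage-down [-0.64  -0.002 -0.004] F stage [ 0.5   0.26 -0.51] j [ 0.17  0.09 -0.74  2.31  1.08  0.68 -1.83] w 0.00011577007125763698
1.46 corner [-26.8  82.7] tip [-38.5  74.1] dy 0.3 dz -0.2
1.54 corner [-22.6  83. ] tip [-34.3  74.4] dy 3.9 dz 2.1
1.62 corner [-18.4  82.9] tip [-30.1  74.3] dy 7.3 dz 4.6
1.7 corner [-14.1  82.6] tip [-25.8  73.9] dy 10.5 dz 7.5
1.78 corner [-9.9 81.8] tip [-21.5  73.2] dy 13.5 dz 10.6
1.86 corner [-5.7 80.8] tip [-17.3  72.2] dy 16.2 dz 13.9
1.94 corner [-1.5 79.4] tip [-13.2  70.8] dy 18.8 dz 17.5
2.02 corner [ 2.5 77.7] tip [-9.2 69.1] dy 21.0 dz 21.2
2.1 corner [ 6.4 75.8] tip [-5.2 67.1] dy 23.0 dz 25.2
```

apply_moves --rows '[{"wx": 0,"wy": 0,"dx": 0,"dy": 0.0039,"dz": 0.0021,"wz": 0,"gripper": 0},{"wx": 0,"wy": 0,"dx": 0,"dy": 0.0073,"dz": 0.0046,"wz": 0,"gripper": 0},{"wx": 0,"wy": 0,"dx": 0,"dy": 0.0105,"dz": 0.0075,"wz": 0,"gripper": 0},{"wx": 0,"wy": 0,"dx": 0,"dy": 0.0135,"dz": 0.0102,"wz": 0,"gripper": 0},{"wx": 0,"wy": 0,"dx": 0,"dy": 0.0135,"dz": 0.0102,"wz": 0,"gripper": 0}]'

```text
clock: 6.2
eef_pos: [0.4844, 0.0735, 0.1317]
ee_rot: [0.266, 0.801, 0.51, 0.167]
contact_force: [-0.7, -0.3, 0.1]
gripper_width: -0.0001
```

Run:
```python
from path import *
show()
s=bot.snapshot("side");crop(s,330,160,110,80,7,"pics/s5.png")
```

```text
t 6.2 tip stage mm [-21.8   0.1  73.4] rotvec vs stage-down [-0.64  -0.002 -0.003] F stage [-0.52 -0.62  0.05] j [ 0.19  0.12 -0.72  2.29  1.1   0.67 -1.82] w -5.819523925036158e-05
```

View pics/s5.png

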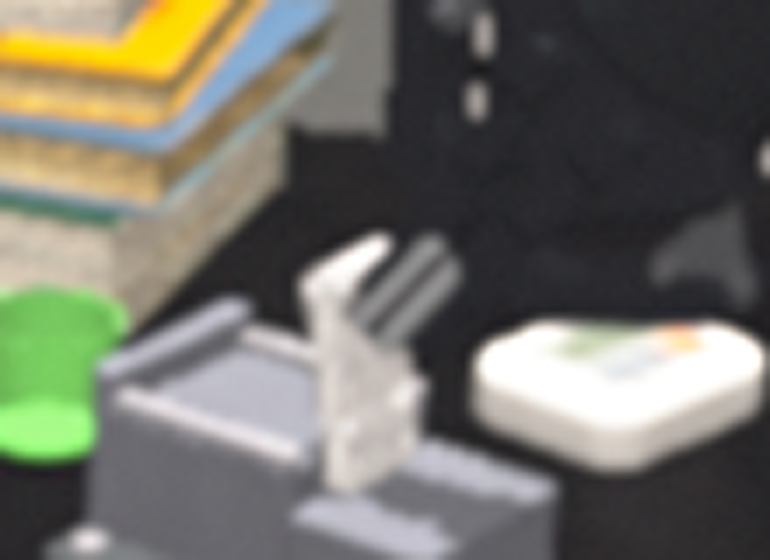

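The cassette stands upright at the step (330,480), face toward the robot. Pushing its top on over.

apply_moves --rows '[{"wx": 0,"wy": 0,"dx": 0,"dy": 0.0032,"dz": 0.0024,"wz": 0,"gripper": 0},{"wx": 0,"wy": 0,"dx": 0,"dy": 0.0064,"dz": 0.0048,"wz": 0,"gripper": 0},{"wx": 0,"wy": 0,"dx": 0,"dy": 0.0096,"dz": 0.0072,"wz": 0,"gripper": 0},{"wx": 0,"wy": 0,"dx": 0,"dy": 0.0128,"dz": 0.0096,"wz": 0,"gripper": 0},{"wx": 0,"wy": 0,"dx": 0,"dy": 0.0128,"dz": 0.0096,"wz": 0,"gripper": 0}]'

```text
clock: 6.75
eef_pos: [0.499, 0.0667, 0.1318]
ee_rot: [0.266, 0.801, 0.51, 0.168]
contact_force: [0.7, 0.0, -0.1]
gripper_width: -0.0002
```

Run:
```python
from path import *
show()
s=bot.snapshot("side");crop(s,330,160,110,80,7,"pics/s6.png")
```

```text
t 6.75 tip stage mm [-5.7  0.2 73.5] rotvec vs stage-down [-0.64  -0.002 -0.003] F stage [ 0.62  0.32 -0.14] j [ 0.2   0.14 -0.7   2.27  1.12  0.66 -1.8 ] w -0.00022590978295565676
```

View pics/s6.png

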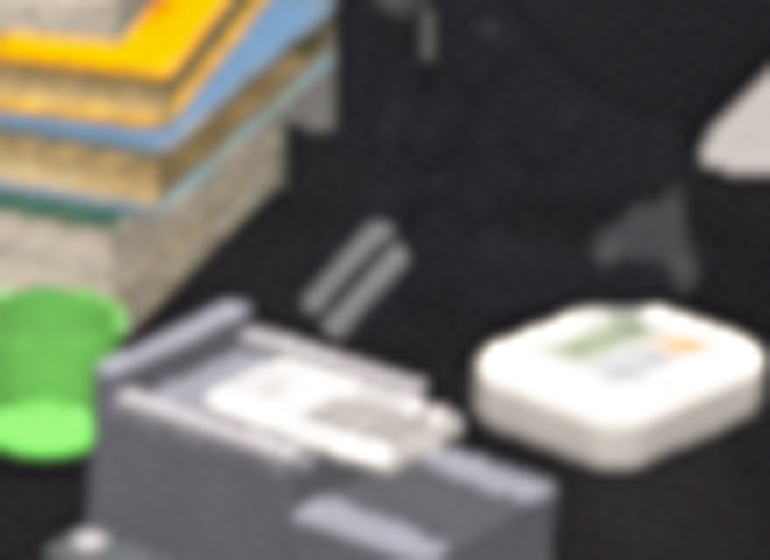

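The cassette lies face up on the upper deck between the rails, overhanging the step at about (430,430). Next: back off, bring the tool vertical and push it home.

Run:
```python
from h import *
row([-30,0,95],.636);row([-70,0,90],.3);row([-70,0,90],0)
```

```text
[-30, 0, 95] 0.636 d [-0.0004 -0.0061 -0.0316] w [0.004  0.0012 0.0039] tcp [0.477 0.077 0.153]
[-70, 0, 90] 0.3 d [-0.0003 -0.0173 -0.0474] w [0.34   0.0018 0.0036] tcp [0.46  0.084 0.159]
[-70, 0, 90] 0 d [-0.0004  0.0019 -0.0371] w [0.64   0.0024 0.0033] tcp [0.48  0.075 0.163]
```

apply_moves --rows '[{"wx": 0,"wy": 0,"dx": 0,"dy": -0.006,"dz": -0.032,"wz": 0,"gripper": 0},{"wx": 0.15,"wy": 0,"dx": 0,"dy": -0.015,"dz": -0.05,"wz": 0.002,"gripper": 0},{"wx": 0.3,"wy": 0.002,"dx": 0,"dy": -0.017,"dz": -0.047,"wz": 0.003,"gripper": 0},{"wx": 0.45,"wy": 0.002,"dx": 0,"dy": -0.008,"dz": -0.042,"wz": 0.003,"gripper": 0},{"wx": 0.6,"wy": 0.002,"dx": 0,"dy": 0.0,"dz": -0.037,"wz": 0.003,"gripper": 0}]'

```text
clock: 7.3
eef_pos: [0.4787, 0.0775, 0.1627]
ee_rot: [0.053, 0.842, 0.536, 0.034]
contact_force: [0.7, -0.2, -0.0]
gripper_width: -0.0004
```

Run:
```python
from h import *
show();row([-70,0,38],0)
s=bot.snapshot("top")
crop(s,335,245,100,100,5,"pics/c2.png")
```

```text
t 7.3 tip stage mm [-62.9   1.5  90.7] rotvec vs stage-down [-0.126  0.001 -0.003] F stage [ 0.75  0.14 -0.01] j [ 0.34  0.16 -0.68  2.02  0.24  0.91 -0.9 ] w -0.00037419990741253186
[-70, 0, 38] 0 d [-0.0015 -0.0046  0.0519] w [ 0.1259 -0.001   0.0033] tcp [0.48  0.075 0.111]
```

apply_moves --rows '[{"wx": 0.126,"wy": -0.001,"dx": -0.0015,"dy": -0.0046,"dz": 0.03,"wz": 0.003,"gripper": 0},{"wx": 0.126,"wy": -0.001,"dx": -0.0015,"dy": -0.0046,"dz": 0.052,"wz": 0.003,"gripper": 0},{"wx": 0.126,"wy": -0.001,"dx": -0.0015,"dy": -0.0046,"dz": 0.052,"wz": 0.003,"gripper": 0}]'

```text
clock: 7.65
eef_pos: [0.4785, 0.0734, 0.1066]
ee_rot: [0.001, 0.845, 0.534, -0.002]
contact_force: [-1.0, 0.0, -0.6]
gripper_width: 0.0002
```

Run:
```python
from h import *
show();row([-38,0,38],0)
s=bot.snapshot("side");crop(s,330,160,110,80,7,"pics/s7.png")
```

```text
t 7.65 tip stage mm [-70.4  -2.7  34. ] rotvec vs stage-down [ 0.    -0.005  0.004] F stage [-0.9  -0.42 -0.62] j [ 0.34  0.32 -0.66  2.    0.25  0.91 -0.89] w 0.0002034317557401005
[-38, 0, 38] 0 d [ 0.0025  0.0324 -0.004 ] w [-0.0005  0.0047 -0.004 ] tcp [0.509 0.062 0.111]
```

View pics/s7.png

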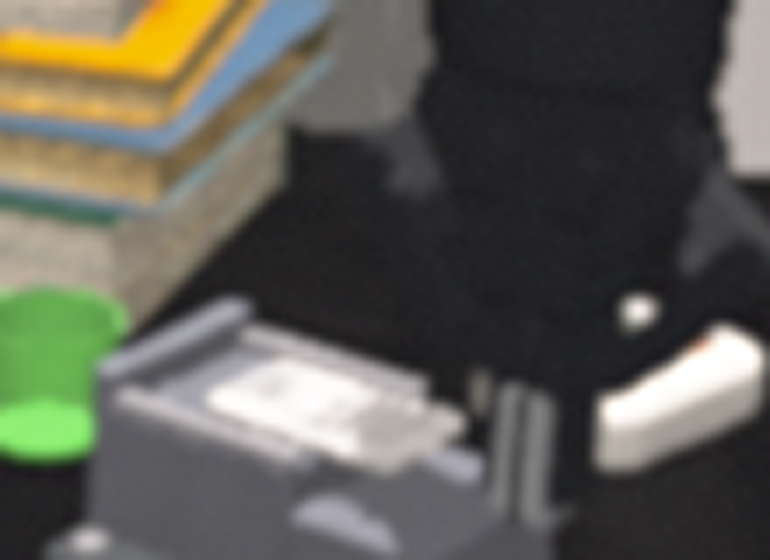

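Fingers vertical at (525,450), behind the cassette's rear end (440,430). Pushing along the stage.

apply_moves --rows '[{"wx": 0,"wy": 0,"dx": 0.002,"dy": 0.018,"dz": 0,"wz": 0,"gripper": 0},{"wx": 0,"wy": 0,"dx": 0.002,"dy": 0.024,"dz": 0,"wz": 0,"gripper": 0},{"wx": 0,"wy": 0,"dx": 0.002,"dy": 0.028,"dz": 0,"wz": 0,"gripper": 0},{"wx": 0,"wy": 0,"dx": 0.002,"dy": 0.031,"dz": 0,"wz": 0,"gripper": 0},{"wx": 0,"wy": 0,"dx": 0.002,"dy": 0.034,"dz": 0,"wz": 0,"gripper": 0}]'

```text
clock: 8.2
eef_pos: [0.5113, 0.0616, 0.1098]
ee_rot: [0.002, 0.845, 0.535, -0.0]
contact_force: [-1.9, 0.2, 2.2]
gripper_width: -0.0004
```

Run:
```python
from h import *
show()
```

```text
t 8.2 tip stage mm [-35.4   0.8  37.2] rotvec vs stage-down [-0.004 -0.003  0.002] F stage [-1.81 -0.64  2.16] j [ 0.34  0.37 -0.63  1.92  0.27  0.93 -0.86] w -0.00035501641426068564
```

Creep on until blocked.

apply_moves --rows '[{"wx": 0,"wy": 0,"dx": 0,"dy": 0.0015,"dz": 0,"wz": 0,"gripper": 0},{"wx": 0,"wy": 0,"dx": 0,"dy": 0.0025,"dz": 0,"wz": 0,"gripper": 0},{"wx": 0,"wy": 0,"dx": 0,"dy": 0.0025,"dz": 0,"wz": 0,"gripper": 0}]'

```text
clock: 8.5
eef_pos: [0.5133, 0.0608, 0.1096]
ee_rot: [0.002, 0.845, 0.535, -0.0]
contact_force: [-4.7, 0.7, 6.2]
gripper_width: -0.0
```

Run:
```python
from h import *
show()
```

```text
t 8.5 tip stage mm [-33.4   0.9  37. ] rotvec vs stage-down [-0.003 -0.003  0.002] F stage [-4.53 -1.37  6.21] j [ 0.34  0.37 -0.63  1.92  0.28  0.94 -0.86] w -4.5264926318945234e-05
```

Blocked at −33 mm, as expected for home. Retreat.

apply_moves --rows '[{"wx": 0,"wy": 0,"dx": 0,"dy": -0.02,"dz": 0,"wz": 0,"gripper": 0},{"wx": 0,"wy": 0,"dx": 0,"dy": -0.045,"dz": 0,"wz": 0,"gripper": 0},{"wx": 0,"wy": 0,"dx": 0,"dy": -0.06,"dz": -0.04,"wz": 0,"gripper": 0},{"wx": 0,"wy": 0,"dx": -0.03,"dy": -0.06,"dz": -0.09,"wz": 0,"gripper": 0},{"wx": 0,"wy": 0,"dx": -0.07,"dy": -0.06,"dz": -0.12,"wz": 0,"gripper": 0}]'

```text
clock: 9.0
eef_pos: [0.4318, 0.03, 0.2265]
ee_rot: [0.002, 0.844, 0.536, 0.001]
contact_force: [1.3, -1.3, 0.6]
gripper_width: 0.0001
```

apply_moves --rows '[{"wx": 0,"wy": 0,"dx": -0.05,"dy": 0,"dz": -0.02,"wz": 0,"gripper": 0},{"wx": 0,"wy": 0,"dx": -0.1,"dy": 0,"dz": -0.03,"wz": 0,"gripper": 0},{"wx": 0,"wy": 0,"dx": -0.15,"dy": 0,"dz": -0.03,"wz": 0,"gripper": 0},{"wx": 0,"wy": 0,"dx": -0.15,"dy": 0,"dz": -0.03,"wz": 0,"gripper": 0},{"wx": 0,"wy": 0,"dx": -0.15,"dy": 0,"dz": -0.03,"wz": 0,"gripper": 0}]'

```text
clock: 9.5
eef_pos: [0.3669, -0.1078, 0.2548]
ee_rot: [0.003, 0.846, 0.533, -0.0]
contact_force: [0.5, 1.1, 0.2]
gripper_width: -0.0001
```

Run:
```python
from h import *
show()
s=bot.snapshot("top")
crop(s,315,235,160,120,5,"pics/c3.png")
for x in(-18,44):
  for y in(-18,18): q=proj(s,O+XS*x/1e3+YS*y/1e3+[0,0,.047]);print(x,y,(q-[315,235])*5)
```

```text
t 9.5 tip stage mm [ -93.9 -214.   182.2] rotvec vs stage-down [-0.004 -0.003  0.006] F stage [-0.07  1.23  0.19] j [ 0.68 -0.17 -0.47  2.09 -0.08  1.2  -0.2 ] w -7.563555417654983e-05
-18 -18 [367.15169918 326.94221811]
-18 18 [280.5760874  287.94539134]
44 -18 [431.26268602 179.21512431]
44 18 [345.16648584 140.70518245]
```

View pics/c3.png

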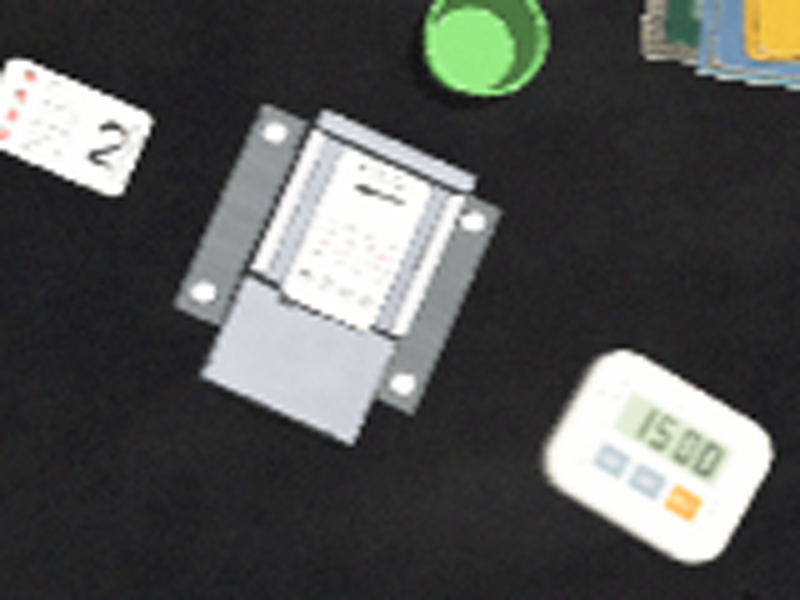

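The cassette is face up between the rails, with front corners at about (345,148) and (430,185). The predicted home corners are (345,141) and (431,179), so it may be 1–2 mm short. I'll measure it numerically; bystanders are where they were.

Run:
```python
from h import *
s=bot.snapshot("top");g=s["pixels"].min(2).astype(np.float32)
# sample brightness profile along stage x over cassette plane, averaged across width
for y0,y1,z in((-14,14,.047),(-25,-21,.042),(21,25,.042)):
    print(y0,y1)
    for a,b in((-30,-8),(34,56)):
        xs=np.arange(a,b,1.);v=[np.mean([cv2.getRectSubPix(g,(1,1),tuple(map(float,proj(s,O+XS*x/1e3+YS*y/1e3+[0,0,z]))))[0,0] for y in np.linspace(y0,y1,9)]) for x in xs]
        print([(int(x),int(q)) for x,q in zip(xs,v)])
```

```text
-14 14
[(-30, 207), (-29, 207), (-28, 207), (-27, 208), (-26, 208), (-25, 207), (-24, 205), (-23, 199), (-22, 184), (-21, 160), (-20, 166), (-19, 213), (-18, 247), (-17, 253), (-16, 253), (-15, 253), (-14, 253), (-13, 252), (-12, 249), (-11, 245), (-10, 238), (-9, 232)]
[(34, 251), (35, 249), (36, 245), (37, 242), (38, 243), (39, 246), (40, 247), (41, 243), (42, 213), (43, 148), (44, 101), (45, 130), (46, 185), (47, 212), (48, 215), (49, 211), (50, 207), (51, 192), (52, 149), (53, 85), (54, 43), (55, 32)]
-25 -21
[(-30, 205), (-29, 206), (-28, 206), (-27, 206), (-26, 206), (-25, 207), (-24, 206), (-23, 206), (-22, 206), (-21, 206), (-20, 205), (-19, 193), (-18, 152), (-17, 108), (-16, 118), (-15, 164), (-14, 189), (-13, 196), (-12, 198), (-11, 196), (-10, 194), (-9, 194)]
[(34, 196), (35, 198), (36, 200), (37, 198), (38, 195), (39, 194), (40, 197), (41, 197), (42, 190), (43, 161), (44, 116), (45, 107), (46, 148), (47, 195), (48, 214), (49, 215), (50, 212), (51, 209), (52, 190), (53, 138), (54, 73), (55, 38)]
21 25
[(-30, 207), (-29, 207), (-28, 208), (-27, 208), (-26, 208), (-25, 209), (-24, 210), (-23, 211), (-22, 211), (-21, 210), (-20, 202), (-19, 168), (-18, 113), (-17, 85), (-16, 113), (-15, 169), (-14, 199), (-13, 204), (-12, 201), (-11, 198), (-10, 200), (-9, 201)]
[(34, 206), (35, 209), (36, 208), (37, 206), (38, 206), (39, 207), (40, 207), (41, 206), (42, 201), (43, 178), (44, 130), (45, 107), (46, 144), (47, 194), (48, 214), (49, 215), (50, 212), (51, 209), (52, 200), (53, 155), (54, 83), (55, 42)]
```

Run:
```python
from cell import bot
print(bot.hand_in(), bot.observe()["clock"])
```

```text
the job is handed in; nothing more can be done
the job is handed in; nothing more can be done
```

The cassette is face up on the upper deck, home against the end stop between the rails, and I have handed the job in at about 9.6 s of the 45 s. The hand-in gives no verdict.

**What I did:** With the fingers closed, I pushed the cassette flat against the step; the top view put its leading end at about −16.5 mm. I then tilted the tool about 0.64 rad, lifted the overhanging rear end along an arc until it stood, and pushed it over. Finally I pushed it up to the stop and withdrew the arm.

**Last checks:**
- **Position:** the cassette lies along the rails and near their middle. Its centre is at about x = 11.7–12.2 mm, inside the 9–16 mm window, and its front end is roughly 1–1.5 mm from the stop face.
- **Disagreement:** that is about 1 mm short of the nominal 13 mm, which is within my stage-fit error. The force on the last push rose only to about 4.5 N, so I can't be sure it is hard against the stop.
- **Bystanders:** the cup, timer and cassette "2" looked undisturbed in the last picture, by eye only. The other cassette, the marker and the dropper were outside that picture, and I did not check them again; the arm did not work near them.

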